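Bring the tin to the front of the spice carousel and hold it there

ROBOT

A 7-joint arm with a two-finger parallel gripper is mounted at the origin on a cart in front of the work surface, level with it; the furniture and walls round the work are solid. World frame = base frame: x ahead of the robot, y to its left, z up, the work surface at z = 0. Lengths are in m, angles in rad, forces in N, time in s.
With the tool pointing down it reaches from about 0.4 to 0.85 m from the base axis. Payload 4.5 kg.
Tool frame: the origin (TCP) lies midway between the tips of the shut fingers; the grasp point (between the pads) lies 19 mm behind it (bot.pinch_z is the distance from the TCP to the grasp point, in m); z points along the fingers, y is the line along which they close (so a half turn about z gives the same grasp; the last joint's range is limited). The gripper opens to 88 mm and grips with 3 to 60 N. Pads are 18 mm wide; open, the fingers measure 123 mm over their backs; the gripper's body (75 mm by 187 mm) begins 45 mm behind the grasp point.
Start: joints at [-1.1, 0.689, -0.195, 1.565, 0.157, 0.902, -0.215], TCP at [0.264, 0.566, 0.239] pointing down, gripper open.
Joint ranges: [-3.01, 3.01], [-0.46, 2.08], [-1.47, 1.51], [0.13, 2.56], [-1, 4.14], [0.04, 2.09], [-2.66, 2.66]. Speed limits (rad/s): [2.57, 2.57, 3.14, 3.14, 3.14, 3.14, 3.14].

INTERFACE

Orientations are given as a unit quaternion [w, x, y, z].
In Python, from rig import bot, eyes gives the robot as it stands.
- The arm moves only by the shell command python3 -m handwheel 'ROWS'. ROWS is JSON, a list that holds one entry, the list of rows, each a list of 7 numbers: the shift along the tool's x, y, z in units of 0.15 m (1.0 is 0.15 m), then the turn, a rotation vector about the tool's x, y, z in units of pi/4 rad (1.0 is pi/4 rad), then the finger opening in mm, from 0 to 88.1. A call has 1 to 12 rows; each row is the pose to reach, as a shift and turn from the pose commanded when the call began, along the tool's axes at that moment; what a row does not reach only later rows make up. A row lasts 1/12 s, in which the tool goes at most 41.7 mm and 7.16 degrees, less where a joint would pass 70% of its speed; a pose out of reach is approached as far as the arm can. A call with a number of a shift or a turn outside -1 to 1 is refused whole. A call with a gripper value outside its range is refused whole. The fingers move at their own pace and stop on an object; the grip force is fixed at half the most. Time passes only in rows, so rows that repeat a pose let the fingers close. It gives the time, the measured TCP pose, the force, the opening and the grip force at its end, in the units of the state.
- bot.get_obs(): the state, without advancing time (a new reading comes with each control period).
- eyes.read_camera(name): name is "side" or "top" or "wrist"; returns a dict with "img" (480x640x3 uint8, red, green, blue), "range_z" (480x640 float32, m along the optical axis (not along the pixel's ray), 0 where there is no reading), "fovy" (degrees; the focal length in pixels is half the picture's height over the tangent of half this angle, whatever the lens; pixels are square), "cx", "cy" (the principal point, pixels), "eye" and "rotation" of the camera in the world. Camera axes: x right, y up, looking along -z (the intrinsics and any distortion apply to the point x, -y, -z); pixel columns grow to the right and rows downward; lengths in m; the calibration is good to about 2 mm. The wrist camera is an equidistant fisheye: a pixel r from the principal point sees the ray r / f radians off the axis. A picture is of the moment at which its call begins.
- bot.hand_in(): hands the job in; it is judged then, once.
The state is a dict: "t": time; "qpos": joint angles; "dq": joint speeds; "effort": joint torques, N m; "position": TCP position; "tool_rot": TCP orientation; "ft_force": force on the tool from outside, world axes, zero at the start; "torque": the same for the moment, N m; "grip_width": finger opening in m; "finger_force": force on a finger pad.
Only numpy, scipy, OpenCV 4.12 (cv2) and the standard library are available. Lean on these libraries where they do the work, as an engineer would, in place of code of your own. Each camera call takes 0.05 s, during which the arm holds its last target. There are 200 camera calls.

TASK

Take the spice carousel by the square knob on top and turn it, either way round, until the squat wide tin stands at the front, right behind the pointer that sticks out of the carousel's foot. Then keep the knob firmly gripped so that the carousel stays still while someone lifts the tin out: you finish while holding the knob, without letting go. Do not touch the tin or the jars, and leave everything else on the counter where it stands.

Things in the scene. Friction and masses are not known exactly. Their poses are not given: they have to be found in the camera images.
- carousel: Fixed dark foot of the spice carousel. Origin: on the turning axis, at counter height; -x points to the front (the pointer), z up; turned by up to 0.35 rad. On it turns a wooden tray, 238 mm across, rim 30 mm above the counter, with the tin and four jars. Highest jar top: 124 mm above the counter. A wall cabinet hangs 0.45 m up, beyond x = 0.67 m.
- front_mark (a point): Tip of the dark steel pointer, a 40 mm wide triangle, of the foot, 136 mm in front of the axis and 9 mm above the counter, 17 mm outside the tray's rim. The tin must come to stand on the straight line from the axis to this tip.
- turntable (a joint): Angle of tray, tin, jars and knob, which turn together about the vertical axis, in rad, growing anticlockwise seen from above. 0 (or 6.283, any whole turn): tin exactly at the front. At the start between 0.9 and 5.38. Turns both ways with no stop in reach (two turns each way from 0), takes about 0.06 N m, stays where it is left.
- knob: Dark wooden square knob on a thin steel column on the turning axis: 34 x 34 mm (48 mm over the corners), 40 mm tall. Origin: centre of its underside, 136 mm above the counter (top at 176 mm, above all jars). Turns with the tray; its x and y axes are square to its flat sides, the tin lies in its -x direction. Grip it from above across either pair of facing sides.
- tin: The squat wide tin, the only one on the carousel: 75 mm across, 58 mm tall, much wider and lower than the jars. Origin: centre of its underside, 76 mm from the turning axis, 26 mm above the counter. Fixed in its well, it turns with the tray. Not to be touched.
- jar1: Screw-cap spice jar, 44 to 47 mm across and 96 to 98 mm tall, standing fixed in a well of the turntable 76 mm from its axis; 72 degrees round from the tin (anticlockwise seen from above). Origin: centre of its underside. Not to be touched.
- jar2: Screw-cap spice jar, 44 to 47 mm across and 96 to 98 mm tall, standing fixed in a well of the turntable 76 mm from its axis; 144 degrees round from the tin (anticlockwise seen from above). Origin: centre of its underside. Not to be touched.
- jar3: Screw-cap spice jar, 44 to 47 mm across and 96 to 98 mm tall, standing fixed in a well of the turntable 76 mm from its axis; 216 degrees round from the tin (anticlockwise seen from above). Origin: centre of its underside. Not to be touched.
- jar4: Screw-cap spice jar, 44 to 47 mm across and 96 to 98 mm tall, standing fixed in a well of the turntable 76 mm from its axis; 288 degrees round from the tin (anticlockwise seen from above). Origin: centre of its underside. Not to be touched.
- garlic: Garlic bulb, 56 mm across and tall, loose on the counter to the left of the carousel. Origin: underside. To be left alone.
- lemon: Lemon, 71 x 53 x 51 mm, loose on the counter to the right of the carousel. Origin: underside. To be left alone.
- cup: Small coffee cup, 65 mm across, 50 mm tall, loose behind the carousel. Origin: underside. To be left alone.
- pepper_mill: Wooden pepper mill, 58 mm across, 170 mm tall, loose behind the carousel. Origin: underside. To be left alone.

How it is judged:
By the outcome, as a careful person would: the job done as asked, in the order asked, and still so for the second after the job is handed in, while the arm keeps its last pose, push and grip.
It also fails if it takes over 42 s, if anything falls off the work surface, if the arm or the gripper's body presses on something with over 40 N, if the wrist force passes 120 N, or if a joint passes its speed limit or range.

## Working session

There is one attempt and no reset: what is moved stays moved. The work goes in short steps, Python scripts to look and compute and a shell command to move; the robot and the scene stay as the last step left them, time stands still between calls to the robot, and variables do not carry over. Pictures are saved under pics/ and viewed, at most 10 in all, crops included, and the job is handed in when it is done.

```bash
mkdir -p pics; ls
cat > h.py <<'E'
import numpy as np, cv2
from rig import bot, eyes
def cam(n,save=None):
    d=eyes.read_camera(n)
    if save: cv2.imwrite('pics/'+save,d['img'][:,:,::-1])
    return d
def cloud(d):
    f=240/np.tan(np.radians(d['fovy'])/2); v,u=np.mgrid[:480,:640]; z=d['range_z']
    P=np.stack([(u-d['cx'])/f*z,-(v-d['cy'])/f*z,-z],-1)
    W=P@np.array(d['rotation']).T+np.array(d['eye']); W[z<=0]=np.nan
    return W
E
python3 - <<'E'
from h import *
np.set_printoptions(precision=4,suppress=True)
d=cam('top','top1.png'); np.savez('top1.npz',W=cloud(d),**{k:np.array(v) for k,v in d.items()})
print({k:v for k,v in d.items() if k not in('img','range_z')})
s=bot.get_obs(); print(s)
W=cloud(d)
for c in [(240,320)]: print(W[c])
m=(W[...,2]>.168)&(W[...,2]<.19)
n,l,st,ce=cv2.connectedComponentsWithStats(m.astype(np.uint8))
for i in range(1,n):
  if st[i,4]>30: print(st[i],ce[i],np.nanmean(W[l==i],0))
E
```

```text
picsTraceback (most recent call last):
  File "<stdin>", line 3, in <module>
  File "h.py", line 10, in cloud
    W=P@np.array(d['rotation']).T+np.array(d['eye']); W[z<=0]=np.nan
      ~^~~~~~~~~~~~~~~~~~~~~~~~~~
ValueError: matmul: Input operand 1 has a mismatch in its core dimension 0, with gufunc signature (n?,k),(k,m?)->(n?,m?) (size 4 is different from 3)
```

View pics/top1.png

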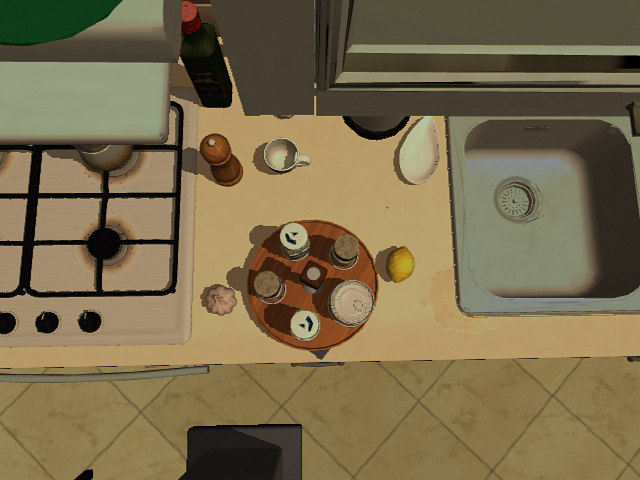

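The top view shows the carousel centred near (313,285), the pointer tip near (320,357), the tin at (351,302) and the knob at (313,275).

```bash
sed -i 's/np.array(d\[.rotation.\]).T/R.from_quat(d["rotation"],scalar_first=True).as_matrix().T/; 1i from scipy.spatial.transform import Rotation as R' h.py
cat > look.py <<'E'
from h import *
import sys
np.set_printoptions(precision=4,suppress=True)
d=cam('top'); W=cloud(d)
print({k:v for k,v in d.items() if k not in('img','range_z')})
s=bot.get_obs(); print(s)
def blob(lo,hi,mn=25):
  m=(W[...,2]>lo)&(W[...,2]<hi); m[:210]=0;m[365:]=0;m[:,:240]=0;m[:,385:]=0
  n,l,st,ce=cv2.connectedComponentsWithStats(m.astype(np.uint8))
  for i in range(1,n):
    if st[i,4]>mn:
      w=W[l==i]; print(lo,st[i],w.mean(0),'mid',(w.min(0)+w.max(0))/2,w.max(0)-w.min(0), cv2.minAreaRect((w[:,:2]*1000).astype(np.float32)))
blob(.170,.19); blob(.112,.135); blob(.078,.092); blob(.024,.036,300)
m=(W[...,2]>.004)&(W[...,2]<.018); m[:330]=0; m[370:]=0; m[:,:290]=0;m[:,345:]=0
print('ptr',W[m][np.argsort(W[m][:,0])[:6]])
cv2.imwrite('pics/'+sys.argv[1],np.hstack([cv2.resize(d['img'][335:371,295:345,::-1],None,fx=8,fy=8,interpolation=2)[:280],cv2.resize(d['img'][255:290,295:335,::-1],None,fx=8,fy=8,interpolation=2)]))
E
python3 look.py c1.png
```

```text
{'fovy': 49.830302017376354, 'cx': 331.7204621012187, 'cy': 238.41030124559384, 'eye': array([ 0.4411, -0.2123,  0.962 ]), 'rotation': array([-0.6995, -0.0524,  0.0814,  0.7081])}
{'t': 0.1, 'qpos': array([-1.1002,  0.6899, -0.1945,  1.5662,  0.1573,  0.9025, -0.2151]), 'dq': array([-0.0009, -0.0021, -0.0004, -0.0044, -0.0001,  0.0015, -0.0019]), 'effort': array([ -0.0036, -52.8509,  -1.272 , -15.3836,  -0.0527,   0.002 ,
         0.    ]), 'position': array([0.2642, 0.5658, 0.238 ]), 'tool_rot': array([-0.0001,  0.2166,  0.9763, -0.0008]), 'ft_force': array([-0.1219,  0.5035,  0.7908]), 'torque': array([ 0.0447, -0.0349, -0.0279]), 'finger_force': 0.0, 'grip_width': 0.08792772838698577}
0.17 [299 260  28  28 482] [ 0.537  -0.2162  0.1763] mid [ 0.5377 -0.2157  0.1756] [0.0418 0.0415 0.0107] ((537.3817749023438, -216.27630615234375), (33.94325256347656, 33.93979263305664), 60.541969299316406)
0.112 [280 223  28  29 624] [ 0.605  -0.1849  0.124 ] mid [ 0.6059 -0.1848  0.1206] [0.0462 0.0451 0.0172] ((605.8659057617188, -184.30792236328125), (45.5738525390625, 44.67255401611328), 27.46
[... 1162 characters left out ...]
11 ] ((499.70294189453125, -282.6858825683594), (73.92599487304688, 74.44715881347656), 44.01083755493164)
0.078 [268 283  14  16  28] [ 0.5166 -0.1558  0.0854] mid [ 0.5204 -0.1519  0.0859] [0.0259 0.0213 0.0118] ((517.4708251953125, -155.41453552246094), (9.27838134765625, 33.347450256347656), 50.58259963989258)
0.024 [ 247  220  132  131 8039] [ 0.5333 -0.2084  0.0275] mid [ 0.5374 -0.2164  0.03  ] [0.2356 0.2365 0.0119] ((537.3762817382812, -216.42141723632812), (235.64175415039062, 236.52288818359375), 0.11022050678730011)
ptr [[ 0.4025 -0.2611  0.0052]
 [ 0.4028 -0.243   0.0052]
 [ 0.4032 -0.2285  0.0077]
 [ 0.4033 -0.2303  0.0102]
 [ 0.405  -0.2267  0.0082]
 [ 0.4051 -0.2303  0.0117]]
```

View pics/c1.png

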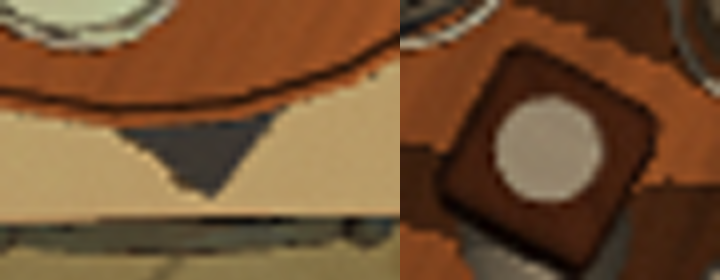

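The left crop shows the pointer tip at about (212,198), which is full-image px (321.3,359.5). The right crop shows the square knob turned about 60°.

```bash
cat > plan.py <<'E'
from h import *
np.set_printoptions(precision=4,suppress=True)
d=cam('top'); f=240/np.tan(np.radians(d['fovy'])/2); M=R.from_quat(d['rotation'],scalar_first=True).as_matrix()
def ray(u,v,z):
  r=M@np.array([(u-d['cx'])/f,-(v-d['cy'])/f,-1]); return d['eye']+r*(z-d['eye'][2])/r[2]
C=np.array([.5374,-.2163])
tip=ray(321.2,359.3,.009); print('tip',tip, np.hypot(*(tip[:2]-C)), np.degrees(np.arctan2(*(tip[:2]-C)[::-1]))%360)
for p in [(309.5,350.7),(329.2,348.8)]:
  w=ray(*p,.009);print(w,np.degrees(np.arctan2(*(w[:2]-C)[::-1]))%360)
print('tin',np.degrees(np.arctan2(-.2826+.2163,.4999-.5374))%360)
s=bot.get_obs(); T=R.from_quat(s['tool_rot'],scalar_first=True).as_matrix()
print(T,'yaw of tool y',np.degrees(np.arctan2(T[1,1],T[0,1])))
g=np.array([*C,.239]); print('shift tool',T.T@(g-s['position'])/.15)
E
python3 plan.py
```

```text
tip [ 0.4027 -0.2307  0.009 ] 0.13547664967943562 186.08455633523405
[ 0.4182 -0.2098  0.009 ] 176.86616382122693
[ 0.4209 -0.2453  0.009 ] 193.9895310209229
tin 240.50702817689282
[[-0.9061  0.423  -0.0005]
 [ 0.423   0.9061 -0.0013]
 [-0.0001 -0.0014 -1.    ]] yaw of tool y 64.97600692347801
shift tool [-3.8558 -3.9547 -0.0002]
```

```bash
python3 -m handwheel '[[[-0.05,-0.05,0,0,0,0,88],[-0.17,-0.17,0,0,0,0,88],[-0.33,-0.33,0,0,0,0,88],[-0.5,-0.5,0,0,0,0,88],[-0.66,-0.67,0,0,0,0,88],[-0.82,-0.84,0,0,0,0,88],[-0.93,-0.95,0,0,0,0,88],[-0.97,-0.99,0,0,0,0,88]]]'; python3 -c "
from rig import bot;print(bot.get_obs()['qpos'])"
```

```text
t: 0.82
position: [0.3351, 0.3646, 0.2386]
tool_rot: [0.001, 0.219, 0.976, -0.002]
ft_force: [-0.7, 0.6, 0.5]
grip_width: 0.0875
finger_force: 0.0
[-0.78079546  0.52619258 -0.21873814  1.94558817  0.1760875   0.6912346
  0.02095098]
```

```bash
for i in 1 2; do python3 -m handwheel '[[[-0.05,-0.05,0,0,0,0,88],[-0.17,-0.17,0,0,0,0,88],[-0.33,-0.33,0,0,0,0,88],[-0.5,-0.5,0,0,0,0,88],[-0.66,-0.67,0,0,0,0,88],[-0.82,-0.84,0,0,0,0,88],[-0.93,-0.95,0,0,0,0,88],[-0.97,-0.99,0,0,0,0,88]]]'; done
python3 -m handwheel '[[[0,0,0,0,0,0.1,88],[0,0,0,0,0,0.24,88],[0,0,0,0,0,0.38,88],[0,0,0,0,0,0.52,88],[0,0,0,0,0,0.66,88],[0,0,0,0,0,0.8,88],[0,0,0,0,0,0.92,88],[0,0,0,0,0,1,88]]]'
python3 -m handwheel '[[[0,0,0,0,0,0.1,88],[0,0,0,0,0,0.24,88],[0,0,0,0,0,0.38,88],[0,0,0,0,0,0.52,88],[0,0,0,0,0,0.66,88],[0,0,0,0,0,0.8,88],[0,0,0,0,0,0.92,88],[0,0,0,0,0,1,88],[0,0,0,0,0,1,88],[0,0,0,0,0,1,88]]]'
cat > aim.py <<'E'
from h import *
import sys
np.set_printoptions(precision=4,suppress=True)
g=np.array([float(x) for x in sys.argv[1:4]]); yaw=np.radians(float(sys.argv[4]))
s=bot.get_obs(); T=R.from_quat(s['tool_rot'],scalar_first=True)
y=np.array([np.cos(yaw),np.sin(yaw),0]); z=np.array([0,0,-1.]); G=R.from_matrix(np.stack([np.cross(y,z),y,z],1))
print('q',s['qpos'],'t',s['t'],'yaw',np.degrees(np.arctan2(*T.as_matrix()[[1,0],1])),'pos',s['position'])
print('F',s['ft_force'],'M',s['torque'],'w',s['grip_width'],s['finger_force'])
print('shift',T.inv().apply(g-s['position'])/.15,'turn',(T.inv()*G).as_rotvec()/(np.pi/4))
E
python3 aim.py .5374 -.2163 .239 -29.5
```

```text
t: 1.48
position: [0.4035, 0.1712, 0.2387]
tool_rot: [0.0, 0.219, 0.976, -0.001]
ft_force: [-0.4, 0.4, -0.3]
grip_width: 0.088
finger_force: 0.0
t: 2.15
position: [0.4732, -0.0242, 0.2387]
tool_rot: [0.001, 0.218, 0.976, 0.0]
ft_force: [1.0, 0.7, -0.5]
grip_width: 0.0884
finger_force: 0.0
t: 2.82
position: [0.4719, -0.0188, 0.2387]
tool_rot: [-0.0, 0.574, 0.819, 0.001]
ft_force: [0.8, 0.1, -0.8]
grip_width: 0.0878
finger_force: 0.0
t: 3.65
position: [0.4717, -0.0197, 0.2386]
tool_rot: [-0.0, 0.842, 0.539, 0.0]
ft_force: [-0.3, -1.0, 0.4]
grip_width: 0.0881
finger_force: 0.0
q [-0.1866  0.5021  0.2005  2.0248 -0.1653  0.6295 -0.3078] t 3.65 yaw -24.72046079019263 pos [ 0.4717 -0.0197  0.2386]
F [-0.3034 -0.9931  0.4384] M [-0.0584  0.1069  0.0194] w 0.08810506248338935 0.0
shift [-1.0073  0.9457 -0.0039] turn [-0.0003 -0.0013  0.1062]
```

```bash
python3 -m handwheel '[[[-0.05,0.05,0,0,0,0.02,88],[-0.17,0.17,0,0,0,0.04,88],[-0.33,0.33,0,0,0,0.06,88],[-0.5,0.48,0,0,0,0.08,88],[-0.66,0.63,0,0,0,0.1,88],[-0.82,0.79,0,0,0,0.106,88],[-0.93,0.9,0,0,0,0.106,88],[-1,0.945,0,0,0,0.106,88],[-1,0.945,0,0,0,0.106,88],[-1,0.945,0,0,0,0.106,88]]]'; python3 aim.py .5374 -.2163 .142 -29.5; python3 -c "
from h import *
cam('wrist','w1.png')"
```

```text
t: 4.48
position: [0.5359, -0.2173, 0.2383]
tool_rot: [-0.001, 0.865, 0.501, -0.0]
ft_force: [-0.3, 1.0, -0.2]
grip_width: 0.0882
finger_force: 0.0
q [ 0.1883  0.6336  0.2009  1.7224 -0.1664  0.8035 -0.0531] t 4.4833 yaw -29.811930753423603 pos [ 0.5359 -0.2173  0.2383]
F [-0.3301  1.0409 -0.1618] M [-0.0607  0.1067  0.0377] w 0.08816573597906362 0.0
shift [0.0103 0.0064 0.6422] turn [-0.0019 -0.001  -0.0069]
```

View pics/w1.png

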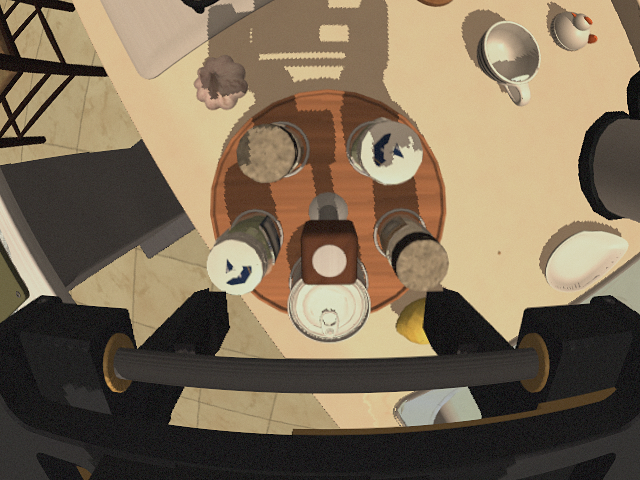

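The wrist view shows the knob at (329,255), square to the fingers and midway between the tips (225 and 428). I'll descend and grip.

```bash
python3 -m handwheel '[[[0,0,0.05,0,0,0,88],[0.01,0.006,0.15,0,0,0,88],[0.01,0.006,0.27,0,0,0,88],[0.01,0.006,0.39,0,0,0,88],[0.01,0.006,0.51,0,0,0,88],[0.01,0.006,0.6,0,0,0,88],[0.01,0.006,0.645,0,0,0,88],[0.01,0.006,0.645,0,0,0,88],[0.01,0.006,0.645,0,0,0,88]]]'; python3 aim.py .5374 -.2163 .142 -29.5
python3 -m handwheel '[[[0,0,0,0,0,0,50],[0,0,0,0,0,0,42],[0,0,0,0,0,0,36],[0,0,0,0,0,0,30],[0,0,0,0,0,0,25],[0,0,0,0,0,0,20],[0,0,0,0,0,0,20],[0,0,0,0,0,0,20],[0,0,0,0,0,0,20],[0,0,0,0,0,0,20],[0,0,0,0,0,0,20],[0,0,0,0,0,0,20]]]';  python3 aim.py .5374 -.2163 .142 -84.2
```

```text
t: 5.28
position: [0.538, -0.216, 0.142]
tool_rot: [-0.0, 0.865, 0.502, 0.0]
ft_force: [0.5, -0.8, 0.3]
grip_width: 0.0879
finger_force: 0.0
q [ 0.2116  0.7676  0.1577  1.8028 -0.199   0.587  -0.0268] t 5.2833 yaw -29.718831096270815 pos [ 0.538 -0.216  0.142]
F [ 0.5352 -0.7503  0.3458] M [-0.1199  0.0818 -0.0223] w 0.08787651444480098 0.0
shift [-0.0036 -0.0026 -0.0001] turn [-0.0007 -0.0005 -0.0049]
t: 6.28
position: [0.5384, -0.2173, 0.142]
tool_rot: [0.0, 0.865, 0.502, 0.0]
ft_force: [0.5, -1.0, -1.7]
grip_width: 0.0331
finger_force: 30.0
q [ 0.2128  0.768   0.1582  1.8018 -0.1989  0.5862 -0.0267] t 6.2833 yaw -29.79737204822 pos [ 0.5384 -0.2173  0.142 ]
F [ 0.5452 -1.0085 -1.7032] M [-0.1396 -0.1827  0.0036] w 0.033119835991213036 29.990903469733894
shift [ 0.0023 -0.0089 -0.0001] turn [ 0.0011 -0.0006  1.2089]
```

```bash
python3 -m handwheel '[[[0,0,0,0,0,0.03,20],[0,0,0,0,0,0.1,20],[0,0,0,0,0,0.18,20],[0,0,0,0,0,0.26,20],[0,0,0,0,0,0.34,20],[0,0,0,0,0,0.42,20],[0,0,0,0,0,0.5,20],[0,0,0,0,0,0.56,20],[0,0,0,0,0,0.6,20],[0,0,0,0,0,0.6,20],[0,0,0,0,0,0.6,20]]]'; python3 aim.py .5374 -.2163 .142 -84.2
```

```text
t: 7.2
position: [0.5381, -0.217, 0.142]
tool_rot: [0.0, 0.958, 0.286, 0.0]
ft_force: [2.0, -1.2, 0.2]
grip_width: 0.0338
finger_force: 30.0
q [ 0.1393  0.7827  0.2881  1.8062 -0.3605  0.6041 -0.3437] t 7.2 yaw -56.773217749546326 pos [ 0.5381 -0.217   0.142 ]
F [ 1.9836 -1.2105  0.1635] M [-0.208  -0.1008 -0.0406] w 0.03380540358887049 29.984352439641953
shift [-0.0015 -0.0065 -0.0002] turn [ 0.0002 -0.0003  0.6095]
```

```bash
python3 -m handwheel '[[[0,0,0,0,0,0.03,20],[0,0,0,0,0,0.1,20],[0,0,0,0,0,0.18,20],[0,0,0,0,0,0.26,20],[0,0,0,0,0,0.34,20],[0,0,0,0,0,0.42,20],[0,0,0,0,0,0.5,20],[0,0,0,0,0,0.57,20],[0,0,0,0,0,0.608,20],[0,0,0,0,0,0.608,20],[0,0,0,0,0,0.608,20]]]'; python3 aim.py .5374 -.2163 .142 -84.2
python3 - <<'E'
from h import *
for n in ('top','side'):
  d=cam(n,n+'2.png'); W=cloud(d)
  z=W[...,2]; m=(z>.078)&(z<.088)&(np.hypot(W[...,0]-.462,W[...,1]+.224)<.07)
  k,l,st,ce=cv2.connectedComponentsWithStats(m.astype(np.uint8)); 
  for i in range(1,k):
    if st[i,4]>50:
      w=W[l==i][:,:2]; c,r=cv2.minEnclosingCircle((w*1000).astype(np.float32)); print(n,st[i],c,r)
E
```

```text
t: 8.12
position: [0.538, -0.2167, 0.142]
tool_rot: [-0.0, 0.999, 0.051, -0.0]
ft_force: [1.0, 0.5, 0.5]
grip_width: 0.034
finger_force: 30.0
q [ 0.0672  0.8053  0.4202  1.8103 -0.5179  0.6374 -0.671 ] t 8.1167 yaw -84.10540847487127 pos [ 0.538  -0.2167  0.142 ]
F [0.9906 0.5495 0.5107] M [ 0.0043 -0.0379 -0.0475] w 0.03396541401735983 29.985787700861692
shift [-0.0034 -0.0032 -0.0003] turn [-0.0006  0.      0.0021]
top [ 296  303   45   45 1567] (461.9603271484375, -224.4405517578125) 37.6158447265625
side [249 250  15   7  59] (497.9495849609375, -166.42864990234375) 13.833128929138184
side [243 261  41  27 844] (461.1295166015625, -226.32496643066406) 39.700965881347656
```

View pics/side2.png

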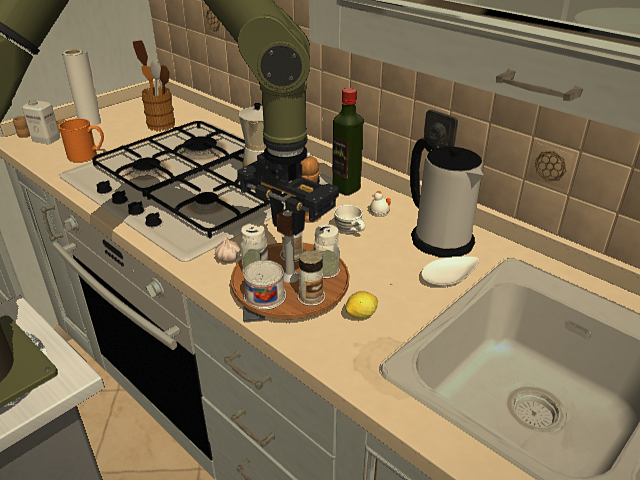

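View pics/top2.png

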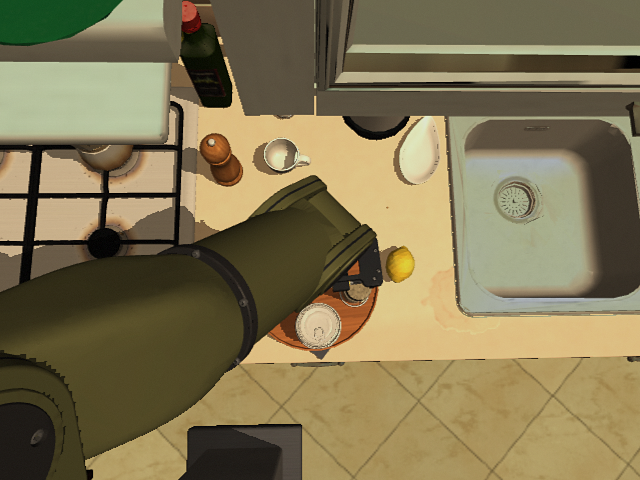

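Both views show the tin at top-view (318,326), directly behind the pointer at (321,357). Its measured angle is 186.1° and the pointer's is about 186°. The knob is gripped with 30 N and the counter objects haven't moved.

```bash
python3 -c "
from rig import bot;print(bot.hand_in())"
```

```text
the job is handed in; nothing more can be done
None
```

The tin now stands at the front, right behind the pointer (within about 0.5° as measured), the gripper is still holding the knob at 30 N, and the job is handed in after about 8 s of robot time.

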